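Open the parts case on the cupboard shelf

TASK

Press the release button on the parts case all the way down so that its lid pops ajar, then push the lid up with a fingertip and over past upright, so that it falls back and stays fully open by its own weight. Nothing is to be picked up: the case stays standing where it is on the shelf, and the fittings around it are left alone.

Things in the scene. Friction and masses are not known exactly. Their poses are not given: they have to be found in the camera images.
- case: Grey plastic parts case standing loose on the shelf, about 1.2 kg, 150 mm deep (x) by 160 mm wide (y). Origin: centre of its underside (x = 0 halfway along the depth). Its own -x is the front (toward the robot, turned by up to 0.4 rad). Front: a ledge 22 mm high, x from -85 to -35 mm, with the release button on it. Behind it, x from -35 to +65 mm: an open-topped box 50 mm high with 3 mm walls, covered by the lid.
- release (a joint): Travel of the release button, m: 0 as found (up), 0.008 fully down. Pressing it straight down needs about 5 to 9 N; it stays down when let go. Going down it drives a lifter inside the case that raises the lid in proportion, to about 0.42 rad, and the lid rests ajar on it.
- release_top (a point): Centre of the top face of the release button, a black pad 24 mm (x) by 40 mm (y), 11 mm proud of the ledge, top 33 mm above the shelf when up, 25 mm when down. Axes as the case's.
- lid (a joint): Angle of the lid, rad: 0 shut, about 0.42 ajar after the button is pressed, 1.57 upright, 2.0 fully open against its stop. The hinge is free: left alone below about 1.55 the lid falls back down, beyond about 1.6 it falls open to the stop. Lifting it at the front edge takes under 1 N; shut, it lies flush on the box with no edge to get under.
- lid_hinge (a point): Middle of the lid's hinge line, along the case's y at the rear (x = +65 mm) and 52 mm above the shelf. Axes as the case's; fixed to the case.
- lid_edge (a point): Middle of the lid's front edge, 100 mm from the hinge line, half way through the lid's thickness. The lid is a flat grey plastic plate, 100 mm (hinge to edge) by 160 mm (along the hinge) by 4 mm, 70 g. The point turns with the lid: its x axis points from the edge to the hinge, its z axis out of the lid's upper face. Ajar, the edge stands about 92 mm above the shelf.
- nut: Bystander: stainless hexagonal connector nut, 27 mm across flats, 34 mm high, standing. Origin at the centre of its underside.
- cartridge: Bystander: tap cartridge, white ceramic drum 35 mm across with a brass spindle on top, 48 mm high, standing. Origin at the centre of its underside.
- plunger: Bystander: plunger handle lying along its x, black ribbed rubber grip 28 mm thick with a steel rod end, 140 mm long. Origin at mid-length on its underside.
- dish: Bystander: chrome soap dish, open tray 110 by 78 by 24 mm. Origin at the centre of its underside.
Mind the look-alikes: they are no part of the job. What is meant by the case is not pink or purple, and is the smaller of those in its own colour.

How it is judged:
By the outcome, as a careful person would: the job done as asked, in the order asked, and still so for the second after the job is handed in, with the robot touching nothing.
It also fails if it takes over 45 s, if anything falls off the work surface, if the arm or the gripper's body presses on something with over 40 N, if the wrist force passes 120 N, or if a joint passes its speed limit or range.

ROBOT

A 6-joint arm with a two-finger parallel gripper is mounted at the origin on the work surface. World frame = base frame: x ahead of the robot, y to its left, z up, the work surface at z = 0. Lengths are in mm, angles in rad, forces in N, time in s.
With the tool pointing down it reaches from about 325 to 775 mm from the base axis. Payload 5.5 kg.
Tool frame: the origin (TCP) lies at the very end of the fingers, on their centre line; the grasp point (between the pads) lies ctrl.grip_depth behind it (ctrl.grip_depth is the distance from the TCP to the grasp point, in mm); z points along the fingers, y is the line along which they close (so a half turn about z gives the same grasp; the last joint's range is limited). The gripper opens to 88 mm and grips with 3 to 60 N. Pads are 20 mm wide; open, the fingers measure 115 mm over their backs; the gripper's body (75 mm by 178 mm) begins 61 mm behind the grasp point.
Start: joints at [1.164, 0.091, 1.231, -0, 1.82, -0.057], TCP at [205.631, 563.677, 222.631] pointing down, gripper open.
Joint ranges: [-2.87, 2.87], [-0.86, 2.18], [0.17, 2.46], [-1.51, 4.65], [0.06, 2.69], [-2.65, 2.65]. Speed limits (rad/s): [2.57, 2.57, 3.01, 3.14, 3.14, 3.14].

INTERFACE

Orientations are given as a unit quaternion [w, x, y, z].
In Python, from rig import ctrl gives the robot as it stands. The module is installed in compiled form; this text tells all that it offers.
- The arm moves only by the shell command python3 -m pendant 'ROWS'. ROWS is JSON, a list of rows, each a list of 3 entries, a list of its own where there are three numbers: the turn, a rotation vector about the world's x, y, z scaled (see below), then the shift along the world's x, y, z scaled (see below), then the closure, from 0 (fully open) to 1 (shut). In form: [[[ax, ay, az], [dx, dy, dz], grip], ...]. A call has 1 to 10 rows; each row shifts and turns the commanded pose from where the row before left it; what a row does not reach is not made up. The controller multiplies each number of a shift by 0.5 m and each number of a turn by 180 degrees. A row lasts 1/10 s, in which the tool goes at most 50 mm and 8.59 degrees, less where a joint would pass 70% of its speed; a pose out of reach is approached as far as the arm can. A call with a number of a shift or a turn outside -1 to 1 is refused whole. A call with a gripper value outside its range is refused whole. The fingers move at their own pace and stop on an object; the grip force is fixed at half the most. Time passes only in rows, so rows that do not move let the fingers close. It gives the time, the measured TCP pose, the force, the opening and the grip force at its end, in the units of the state.
- ctrl.sense(): the state, without advancing time (a new reading comes with each control period).
- ctrl.snapshot(name): name is "side" or "top"; returns a dict with "img" (400x640x3 uint8, red, green, blue), "fx", "fy", "cx", "cy" (pixels), "R" (3x3) and "t" (3): a world point X has camera coordinates R X + t. Camera axes: x right, y down, z forward; pixel columns grow to the right and rows downward; lengths in mm; the calibration is good to about 2 mm. A picture is of the moment at which its call begins. There is no depth.
- ctrl.sign_off(): hands the job in; it is judged then, once.
The state is a dict: "time_s": time; "joints": joint angles; "dq": joint speeds; "tau": joint torques, N m; "ee_pos": TCP position; "eef_rot": TCP orientation; "ft_force": force on the tool from outside, world axes, zero at the start; "ft_torque": the same for the moment, N m; "opening": finger opening in mm; "grip_force": force on a finger pad.
Only numpy, scipy, OpenCV 4.12 (cv2) and the standard library are available. Lean on these libraries where they do the work, as an engineer would, in place of code of your own. Each camera call takes 0.05 s, during which the arm holds its last target. There are 200 camera calls.

## Working session

There is one attempt and no reset: what is moved stays moved. The work goes in short steps, Python scripts to look and compute and a shell command to move; the robot and the scene stay as the last step left them, time stands still between calls to the robot, and variables do not carry over. Pictures are saved under pics/ and viewed, at most 10 in all, crops included, and the job is handed in when it is done.

```bash
mkdir -p pics; cat > h.py <<'E'
import numpy as np, cv2
from rig import ctrl
def snap(n,f):
    s=ctrl.snapshot(n); cv2.imwrite('pics/'+f,s['img'][:,:,::-1]); 
    np.savez('pics/'+f+'.npz',**s); return s
def ray(f,u,v,z):
    s=np.load('pics/'+f+'.npz'); R=s['R'];t=s['t']
    d=R.T@np.array([(u-s['cx'])/s['fx'],(v-s['cy'])/s['fy'],1.]); c=-R.T@t
    return c+d*(z-c[2])/d[2]
def proj(f,X):
    s=np.load('pics/'+f+'.npz'); p=s['R']@np.array(X,float)+s['t']
    return np.array([s['fx']*p[0]/p[2]+s['cx'],s['fy']*p[1]/p[2]+s['cy']])
E
python3 - <<'E'
from h import *
for n in('top','side'):
    s=snap(n,n+'0.png'); print(n,-s['R'].T@s['t'],s['R'][2],s['fx'])
st=ctrl.sense();print({k:st[k] for k in('time_s','ee_pos','eef_rot','opening')},ctrl.grip_depth)
E
```

```text
top [ 348.92509304  -75.57525599 1197.36905961] [ 0.17205935  0.00313578 -0.98508159] 396.4524956382974
side [349.11928427 710.58309821 589.25437294] [ 0.1935773  -0.81167226 -0.55110432] 386.5898292580657
{'time_s': 0.1, 'ee_pos': array([205.5323539 , 563.4409333 , 221.62121144]), 'eef_rot': array([-1.84933477e-04,  1.74004016e-01,  9.84744559e-01, -8.49108467e-04]), 'opening': 87.55485169910459} 18.700000000000003
```

View pics/top0.png

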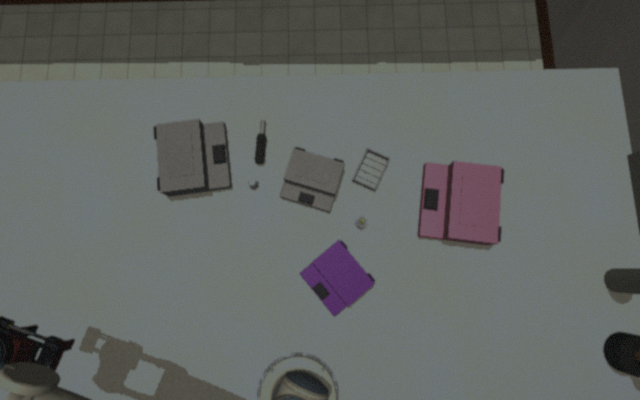

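View pics/side0.png

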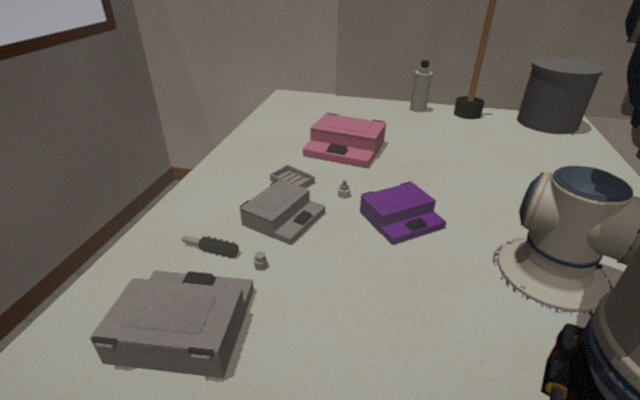

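Candidates in the top view are the large grey case (192,157), small grey case (313,180), purple case (338,278) and pink case (462,203). By the description it is the small grey one, with its button at about (306,199) in the top view and (303,217) in the side view. I'll check that in one close crop.

```bash
python3 - <<'E'
import cv2,numpy as np
a=cv2.imread('pics/top0.png')[140:220,270:370];b=cv2.imread('pics/side0.png')[170:250,232:332]
cv2.imwrite('pics/c1.png',np.hstack([cv2.resize(i,None,fx=4,fy=4,interpolation=cv2.INTER_CUBIC) for i in(a,b)]))
E
```

```text
(no output)
```

View pics/c1.png

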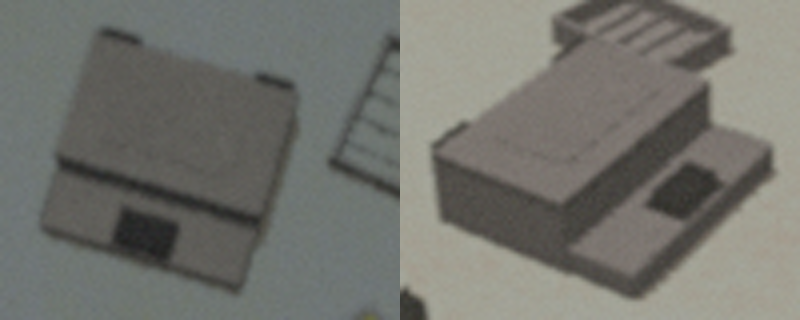

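The crop confirms the small grey case: a plain lid with a black button on the ledge. In the top view the button is at (306.5,198) and the lid corners at (285,179.5), (335,194), (294.5,149) and (344,162.5). I'll fit the pose.

```bash
python3 - <<'E'
from h import *
from scipy.optimize import least_squares
P=[('top0.png',(-60,0,33),(306.5,198.3)),('top0.png',(-35,80,54),(285,179.5)),('top0.png',(-35,-80,54),(335,193.8)),('top0.png',(65,80,54),(294.5,149.3)),('top0.png',(65,-80,54),(343.7,163)),
('top0.png',(-85,80,22),(280.5,197)),('top0.png',(-85,-80,22),(329.5,212)),
('side0.png',(-60,0,33),(303.3,217.3)),('side0.png',(-35,80,54),(273.3,221.3)),('side0.png',(-35,-80,54),(309,191.3)),('side0.png',(65,80,54),(240.8,207)),('side0.png',(-85,80,22),(291.5,240)),('side0.png',(-85,-80,22),(325,208))]
def w(p,q):
    c,s=np.cos(p[2]),np.sin(p[2]); return [p[0]+c*q[0]-s*q[1],p[1]+s*q[0]+c*q[1],q[2]]
f=lambda p:np.concatenate([proj(n,w(p,q))-np.array(u) for n,q,u in P])
r=least_squares(f,[500,0,-.2],x_scale=[100,100,.1]);print(r.x,r.fun.reshape(-1,2).round(1))
p=r.x
for q in[(-60,0,33),(-70,0,33),(-35,0,54),(65,0,52)]:print(q,w(p,q))
for n in(((255,183)),((361,222)),((262,145)),((371,170))):print(n,ray('top0.png',*n,20))
print(ray('side0.png',260,260,0))
E
```

```text
[ 6.21210116e+02 -5.13384171e+01 -3.18407013e-01] [[-0.4 -2.1]
 [-2.4 -0.3]
 [-0.6  0.9]
 [-1.6 -1.3]
 [ 0.4  0.1]
 [-2.   0. ]
 [-0.2  0.4]
 [-1.3 -3.1]
 [ 0.3 -0.7]
 [ 1.9 -1.8]
 [-0.2  0.5]
 [ 0.4 -1.3]
 [ 2.2 -2.6]]
(-60, 0, 33) [np.float64(564.2259968078174), np.float64(-32.555174526757), 33]
(-70, 0, 33) [np.float64(554.7286436678147), np.float64(-29.424634104708517), 33]
(-35, 0, 54) [np.float64(587.9693796578243), np.float64(-40.381525581878215), 54]
(65, 0, 52) [np.float64(682.9429110578521), np.float64(-71.68692980236307), 52]
(255, 183) [610.75217851 122.79099435  20.        ]
(361, 222) [ 484.83929166 -194.66528898   20.        ]
(262, 145) [730.5128853  102.05247555  20.        ]
(371, 170) [ 643.66044356 -231.26389125   20.        ]
[621.49810437 114.045429     0.        ]
```

```bash
python3 - <<'E'
from h import *
for u,v,z in((306.5,197.5,33),(285,179.5,54),(335,193.8,54),(294.5,149.3,54),(343.7,163,54),(280.5,197,22),(329.5,212,22)):print(ray('top0.png',u,v,z).round(1))
for u,v,z in((303.3,216.5,33),(273.3,221.3,54),(309,191.3,54),(240.8,207,54),(291.5,240,22),(325,208,22)):print('s',ray('side0.png',u,v,z).round(1))
E
```

```text
[560.2 -33.6  33. ]
[611.9  28.4  54. ]
[ 565.7 -118.2   54. ]
[ 7.039e+02 -6.000e-01  5.400e+01]
[ 658.3 -146.6   54. ]
[565.4  45.2  22. ]
[ 516.7 -101.4   22. ]
s [558.6 -24.1  33. ]
s [612.9  38.2  54. ]
s [ 565.4 -106.6   54. ]
s [708.5   2.   54. ]
s [565.   55.9  22. ]
s [518.3 -87.7  22. ]
```

```bash
python3 -m pendant '[[[0,0,0],[0.0445,-0.074,0],1],[[0,0,0],[0.0445,-0.074,0],1],[[0,0,0],[0.0445,-0.074,0],1],[[0,0,0],[0.0445,-0.074,0],1],[[0,0,0],[0.0445,-0.074,0],1],[[0,0,0],[0.0445,-0.074,0],1],[[0,0,0],[0.0445,-0.074,0],1],[[0,0,0],[0.0445,-0.074,0],1]]'
python3 -m pendant '[[[0,0,0],[0.0445,-0.074,0],1],[[0,0,0],[0.0445,-0.074,0],1],[[0,0,0],[0.0445,-0.074,0],1],[[0,0,0],[0.0445,-0.074,0],1],[[0,0,0],[0.0445,-0.074,-0.05],1],[[0,0,0],[0.0445,-0.074,-0.06],1],[[0,0,0],[0.0445,-0.074,-0.06],1],[[0,0,0],[0.0445,-0.074,-0.06],1],[[0,0,0],[0,0,0],1]]'
python3 - <<'E'
from h import *
snap('top','top1.png');snap('side','side1.png')
p=ctrl.sense()['ee_pos'];print(p)
t,s=proj('top1.png',p),proj('side1.png',p);print(t,s)
a=cv2.imread('pics/top1.png')[150:220,255:355];b=cv2.imread('pics/side1.png')[150:250,232:332]
a=cv2.imread('pics/top1.png')[130:230,255:355]
cv2.imwrite('pics/c2.png',np.hstack([cv2.resize(i,None,fx=4,fy=4,interpolation=cv2.INTER_CUBIC) for i in(a,b)]))
E
```

```text
time_s: 0.9
ee_pos: [384.0, 266.0, 222.3]
eef_rot: [-0.0, 0.174, 0.985, -0.0]
ft_force: [1.4, -0.1, -0.1]
opening: 27.0
grip_force: 0.0
time_s: 1.8
ee_pos: [556.9, -26.7, 105.4]
eef_rot: [-0.005, 0.176, 0.984, -0.001]
ft_force: [-0.6, 0.6, -0.3]
opening: 0.3
grip_force: 0.0
[557.65162253 -23.44187736 110.41953496]
[301.79718793 193.55767908] [303.07355932 189.81977047]
```

View pics/c2.png

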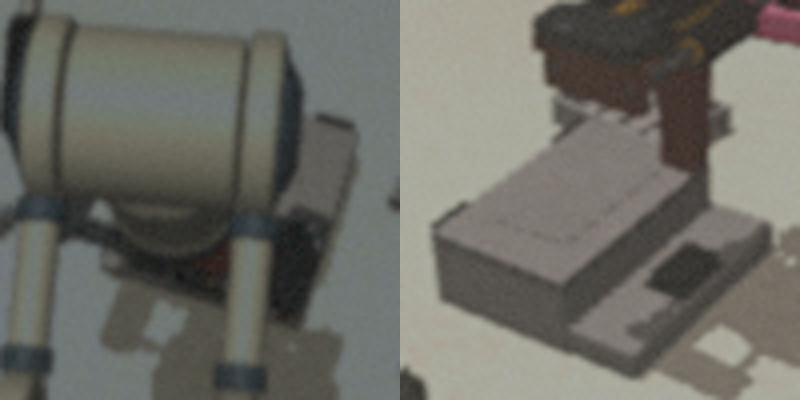

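```bash
python3 -m pendant '[[[0,0,0],[0,0,0],1],[[0,0,0],[0,0,0],1]]'; python3 - <<'E'
from h import *
print(ctrl.sense()['ee_pos'],ctrl.sense()['ft_force'])
for p in((561.6,-28.6,33),(561.6,-28.6,106),(561.6,-32,33)):print(proj('side1.png',p),proj('top1.png',p))
E
```

```text
time_s: 2.1
ee_pos: [558.8, -21.8, 113.8]
eef_rot: [0.001, 0.173, 0.985, 0.0]
ft_force: [0.6, 0.5, 0.8]
opening: 0.3
grip_force: 0.0
[558.78615781 -21.81011528 113.81986117] [0.56779524 0.5039316  0.8281795 ]
[302.59731284 215.28228444] [304.81332399 197.08641057]
[302.05998647 190.06581816] [303.69742189 192.43168364]
[302.96295208 214.49409184] [305.95165777 197.06239064]
```

```bash
python3 -m pendant '[[[0,0,0.01],[0.002,-0.014,0],1],[[0,0,0],[0,0,-0.05],1],[[0,0,0],[0,0,-0.05],1],[[0,0,0],[0,0,-0.036],1],[[0,0,0],[0,0,0],1],[[0,0,0],[0,0,0],1]]'
python3 -m pendant '[[[0,0,0],[0,0,-0.01],1],[[0,0,0],[0,0,-0.01],1],[[0,0,0],[0,0,-0.006],1],[[0,0,0],[0,0,-0.006],1],[[0,0,0],[0,0,0],1]]'
```

```text
time_s: 2.7
ee_pos: [559.7, -29.2, 45.4]
eef_rot: [0.001, 0.158, 0.987, 0.0]
ft_force: [-0.0, 0.3, 0.1]
opening: 1.0
grip_force: 0.0
time_s: 3.2
ee_pos: [559.9, -29.8, 28.9]
eef_rot: [0.001, 0.159, 0.987, 0.0]
ft_force: [0.2, -0.3, 2.6]
opening: -0.1
grip_force: 1.7
```

```bash
python3 -m pendant '[[[0,0,0],[0,0,-0.004],1],[[0,0,0],[0,0,-0.003],1],[[0,0,0],[0,0,-0.003],1],[[0,0,0],[0,0,0],1],[[0,0,0],[0,0,0],1]]'
```

```text
time_s: 3.7
ee_pos: [560.0, -29.8, 25.3]
eef_rot: [0.001, 0.159, 0.987, 0.0]
ft_force: [-3.8, 1.7, 9.8]
opening: 0.3
grip_force: 5.1
```

```bash
python3 -m pendant '[[[0,0,0],[0,0,-0.003],1],[[0,0,0],[0,0,-0.003],1],[[0,0,0],[0,0,0],1],[[0,0,0],[0,0,0],1]]'
```

```text
time_s: 4.1
ee_pos: [560.1, -29.8, 25.1]
eef_rot: [0.001, 0.158, 0.987, 0.0]
ft_force: [-10.5, 1.4, 23.1]
opening: 0.2
grip_force: 11.9
```

```bash
python3 -m pendant '[[[0,0,0],[0,0,0.02],1],[[0,0,0],[-0.02,0.006,0.06],1],[[0,0,0],[-0.06,0.02,0.07],1],[[0,0,0],[-0.08,0.026,0.05],1],[[0,0,0],[-0.08,0.026,0],1],[[0,0,0],[-0.04,0.013,0],1],[[0,0,0],[0,0,0],1]]'
python3 - <<'E'
from h import *
snap('top','top2.png');snap('side','side2.png');print(ctrl.sense()['ee_pos'],ctrl.sense()['ft_force'])
a=cv2.imread('pics/top2.png')[130:230,255:355];b=cv2.imread('pics/side2.png')[150:250,232:332]
cv2.imwrite('pics/c3.png',np.hstack([cv2.resize(i,None,fx=4,fy=4,interpolation=cv2.INTER_CUBIC) for i in(a,b)]))
E
```

```text
time_s: 4.8
ee_pos: [418.2, 16.2, 120.6]
eef_rot: [0.001, 0.158, 0.987, 0.0]
ft_force: [0.2, -0.2, 1.2]
opening: 0.6
grip_force: 0.0
[419.79567721  15.48848603 120.13725878] [0.30571765 0.40618024 0.37903957]
```

View pics/c3.png

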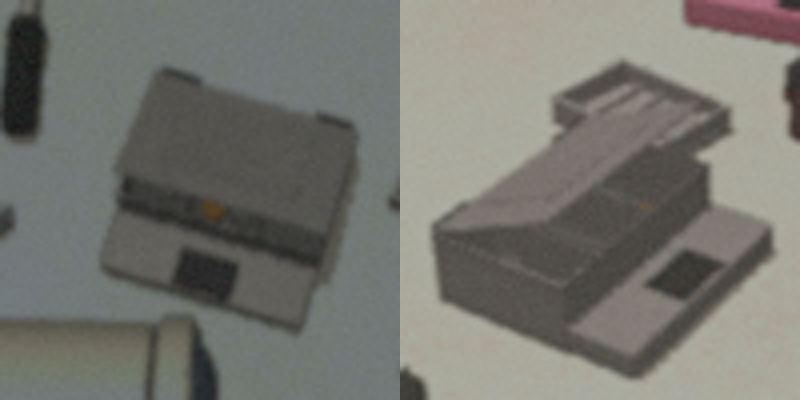

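Picture: the lid is ajar and the button is down. The orange lifter shows at mid-front, around (308,182) in the top view, so I'll lift about 35 mm to the left of centre with the fingers tilted forward.

```bash
python3 -m pendant '[[[-0.0124,-0.0377,0],[0.037,-0.001,-0.006],1],[[-0.0124,-0.0377,0],[0.037,-0.001,-0.006],1],[[-0.0124,-0.0377,0],[0.037,-0.001,-0.006],1],[[-0.0124,-0.0377,0],[0.037,-0.001,-0.008],1],[[-0.0124,-0.0377,0],[0.037,-0.001,-0.01],1],[[-0.0124,-0.0377,0],[0.037,-0.001,-0.01],1],[[-0.0124,-0.0377,0],[0.037,-0.001,-0.01],1],[[0,0,0],[0,0,0],1],[[0,0,0],[0,0,0],1]]'
python3 - <<'E'
from h import *
from scipy.spatial.transform import Rotation as Ro
s=ctrl.sense();q=s['eef_rot'];print(s['ee_pos'],Ro.from_quat(np.r_[q[1:],q[0]]).as_matrix().round(3),s['joints'].round(2))
E
```

```text
time_s: 5.8
ee_pos: [548.5, 12.0, 91.0]
eef_rot: [0.415, 0.143, 0.896, -0.067]
ft_force: [0.1, 0.5, 0.8]
opening: 0.6
grip_force: 0.0
[548.49121374  12.04431852  90.99303433] [[-0.614  0.313  0.725]
 [ 0.201  0.95  -0.239]
 [-0.763 -0.001 -0.646]] [ 0.2  -0.72  2.33 -0.55  0.81 -0.81]
```

```bash
python3 -m pendant '[[[0,0,0],[0,0,-0.046],1],[[0,0,0],[0.03,-0.01,0],1],[[0,0,0],[0.03,-0.01,0],1],[[0,0,0],[0.03,-0.01,0],1],[[0,0,0],[0.03,-0.01,0],1],[[0,0,0],[0,0,0],1],[[0,0,0],[0,0,0],1]]'
python3 - <<'E'
from h import *
snap('top','top3.png');snap('side','side3.png');print(ctrl.sense()['ee_pos'],ctrl.sense()['ft_force'])
a=cv2.imread('pics/top3.png')[130:230,255:355];b=cv2.imread('pics/side3.png')[150:250,232:332]
cv2.imwrite('pics/c4.png',np.hstack([cv2.resize(i,None,fx=4,fy=4,interpolation=cv2.INTER_CUBIC) for i in(a,b)]))
E
```

```text
time_s: 6.5
ee_pos: [609.5, -8.6, 70.3]
eef_rot: [0.417, 0.145, 0.895, -0.067]
ft_force: [-0.4, 0.3, -0.5]
opening: 0.2
grip_force: 0.0
[608.80036242  -8.05868912  69.6054706 ] [-0.27051917 -0.21105963 -0.49571594]
```

View pics/c4.png

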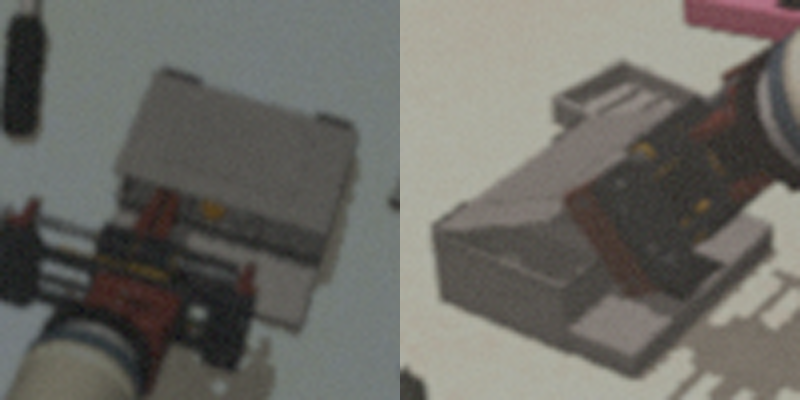

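The top view shows the fingertip under the lid's front edge at (296,179), left of the lifter. Next is the swing along the arc.

```bash
python3 -m pendant '[[[0,0,0],[0.0095,-0.0031,0.0193],1],[[0,0,0],[0.0095,-0.0031,0.0193],1],[[0,0,0],[0.0095,-0.0031,0.0193],1],[[0,0,0],[0.014,-0.0046,0.008],1],[[0,0,0],[0.014,-0.0046,0.008],1],[[0,0,0],[0.014,-0.0046,0.008],1],[[0,0,0],[0,0,0],1]]'
python3 - <<'E'
from h import *
snap('top','top4.png');snap('side','side4.png');print(ctrl.sense()['ee_pos'],ctrl.sense()['ft_force'])
a=cv2.imread('pics/top4.png')[130:230,255:355];b=cv2.imread('pics/side4.png')[150:250,232:332]
cv2.imwrite('pics/c5.png',np.hstack([cv2.resize(i,None,fx=4,fy=4,interpolation=cv2.INTER_CUBIC) for i in(a,b)]))
E
```

```text
time_s: 7.3
ee_pos: [645.0, -19.8, 110.7]
eef_rot: [0.418, 0.144, 0.895, -0.067]
ft_force: [-0.8, 1.2, -0.1]
opening: 0.6
grip_force: 0.1
[644.07514021 -19.63389104 109.43478315] [-0.9724557   1.18157141  0.36484403]
```

View pics/c5.png

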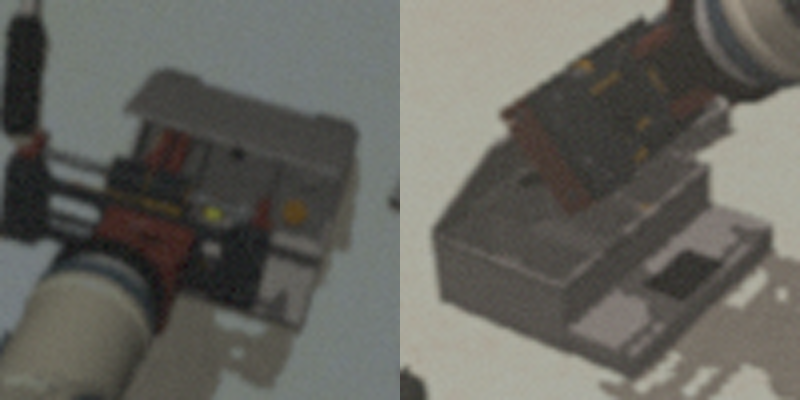

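The lid is up at about 1 rad, resting on the fingertip. I'll continue past upright.

```bash
python3 -m pendant '[[[0,0,0],[0.0146,-0.0048,0.0033],1],[[0,0,0],[0.0146,-0.0048,0.0033],1],[[0,0,0],[0.0146,-0.0048,0.0033],1],[[0,0,0],[0.0127,-0.0042,-0.001],1],[[0,0,0],[0.0127,-0.0042,-0.001],1],[[0,0,0],[0.0127,-0.0042,-0.001],1],[[0,0,0],[0.0133,-0.0044,0],1],[[0,0,0],[0.0133,-0.0044,0],1],[[0,0,0],[0,0,0],1]]'
python3 - <<'E'
from h import *
snap('top','top5.png');snap('side','side5.png');print(ctrl.sense()['ee_pos'],ctrl.sense()['ft_force'])
a=cv2.imread('pics/top5.png')[130:230,255:355];b=cv2.imread('pics/side5.png')[150:250,232:332]
cv2.imwrite('pics/c6.png',np.hstack([cv2.resize(i,None,fx=4,fy=4,interpolation=cv2.INTER_CUBIC) for i in(a,b)]))
E
```

```text
time_s: 8.3
ee_pos: [699.0, -37.7, 113.4]
eef_rot: [0.417, 0.144, 0.895, -0.067]
ft_force: [0.3, 0.4, -0.4]
opening: 0.2
grip_force: 0.0
[698.38500787 -37.4464696  113.18079832] [-1.12121498  0.1319743   0.1591324 ]
```

View pics/c6.png

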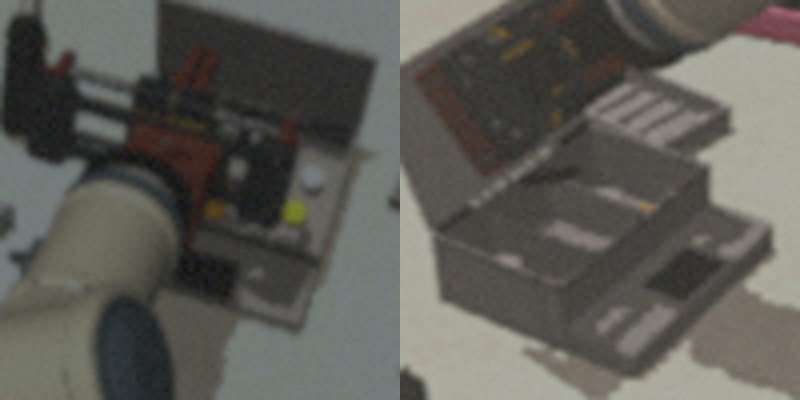

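The lid is well past upright and looks open to its stop. I'll retreat up and back, then check.

```bash
python3 -m pendant '[[[0,0,0],[-0.05,0.016,0.03],1],[[0,0,0],[-0.07,0.022,0.05],1],[[0,0,0],[-0.07,0.022,0.05],1],[[0,0,0],[-0.07,0.022,0.05],1],[[0,0,0],[-0.07,0.04,0.05],1],[[0,0,0],[0,0.08,0.03],1],[[0,0,0],[0,0.08,0.03],1],[[0,0,0],[0,0,0],1],[[0,0,0],[0,0,0],1],[[0,0,0],[0,0,0],1]]'
python3 - <<'E'
from h import *
snap('top','top6.png');snap('side','side6.png');print(ctrl.sense()['ee_pos'],ctrl.sense()['ft_force'])
a=cv2.imread('pics/top6.png')[110:230,235:395];b=cv2.imread('pics/side6.png')[130:250,182:342]
cv2.imwrite('pics/c7.png',np.hstack([cv2.resize(i,None,fx=2.5,fy=2.5,interpolation=cv2.INTER_CUBIC) for i in(a,b)]))
E
```

```text
time_s: 9.4
ee_pos: [533.2, 102.8, 257.2]
eef_rot: [0.417, 0.144, 0.895, -0.067]
ft_force: [-0.5, 0.1, 0.3]
opening: 0.3
grip_force: 0.0
[533.31474827 102.05108389 257.30749331] [ 0.99252653 -0.00146732  0.33302406]
```

View pics/c7.png

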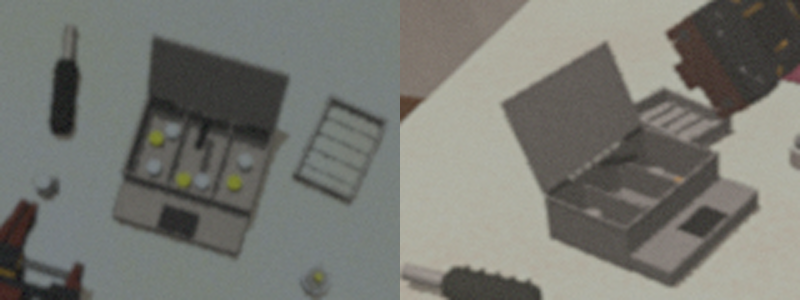

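The lid stands open past upright by its own weight, the button is down, the case and bystanders haven't moved, and the arm is clear.

```bash
python3 -c "from rig import ctrl; print(ctrl.sign_off())"
```

```text
the job is handed in; nothing more can be done
None
```

The job is handed in: I pressed the small grey case's button fully down and pushed the lid over past upright; the last pictures show it staying open, the case and fittings unmoved, and the arm clear, with about 9.5 s used.

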